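# Load the stone saw: hood up, block held into the fence corner

## Task

At the small stone saw, swing the clear splash hood up by its bar and lay it gently back against its stop, where it stays. Then take the large sawn stone block from the bench, set it flat on the saw table with its long side along the side fence, and press it into the corner so that it touches both fences at once. Finish like that, with the fingers still on the block pressing it firmly against both fences and the hood still back; leave the other stones where they are.

Things in the scene. Friction and masses are not known exactly. Their poses are not given: they have to be found in the camera images.
- saw: Low bench stone saw, fixed: green-grey cabinet 260 (x) x 250 (y) mm with a flat aluminium table on top, 50 mm above the bench. Origin: centre of its underside on the bench; +x points to the back fence (away from the robot), +y to the hood's hinge (left), z up. A thin dark blade slot runs along x; the blade is below the table. Two hinge posts, 115 mm high, stand at x = +-85, y = 107.
- side_fence: Steel strip along the saw's x axis, 154 x 14 mm, 16 mm high above the saw table, fixed to the right part of the table. Origin: centre of its underside on the table. Its inner face (to saw +y) lies at saw y = -50 mm and runs from saw x = -70 to +84.
- back_fence: Steel strip along the saw's y axis, 112 long x 14 mm, 16 mm high above the saw table. Origin: centre of its underside on the table. Its inner face (to saw -x) lies at saw x = +70 mm and runs from saw y = -62 to +50.
- corner (a point): The point on the saw table where the inner faces of the two fences meet: saw frame x = 70, y = -50, z = 50 mm. Axes as the saw's; the block belongs on its -x, +y side. Stone drags on fences and table (friction coefficient up to about 1): pushing the block along a fence it bears on uses up much of the push.
- hood (a joint): Angle of the hood in rad: 0 is closed (flat over the saw table, 115 mm above the bench), growing as it rises; 1.75 is fully back on its stop (10 degrees past upright). It starts between 0 and 0.35. A stiff friction hinge keeps it wherever it is left; lifting it at the bar takes about 3 N.
- hood_bar (a point): Middle of the hood's pull bar: round steel, 12 mm diameter, about 110 mm long, parallel to the hinge (saw x axis), carried by an arm at each end 45 mm beyond the hood's free (right) edge, so that fingers can straddle it from above near its middle. It is 195 mm from the hinge axis and turns with the hood. The hood is a clear panel 200 x 150 mm, 4 mm thick, with an 8 mm aluminium rim.
- hood_hinge (a point): Middle of the hood's hinge axis: saw frame x = 0, y = 100, z = 115 mm; the axis is the saw's x axis, and the hood swings up from the saw's -y side over towards +y.
- block: Large sawn stone block, brown-grey with pale bands, 80 (x) x 48 (y) x 55 (z) mm, about 0.5 kg (0.35 to 0.7), lying flat on the bench to the right of the saw. Origin: centre of its underside; x along its long side, z up. Home in the corner, its centre is 40 mm before the back fence's face and 24 mm from the side fence's face.
- rough_stone: Bystander: rough grey stone, about 42 mm across, 32 mm high, near one end of the block, its centre about 105 mm from the block's centre. Origin: centre of its underside.
- small_offcut: Bystander: small sawn offcut 32 x 26 x 22 mm near the other end of the block, about 105 mm from the block's centre. Origin: centre of its underside.
- chip: Bystander: thin pale sawn chip 34 x 26 x 12 mm on the saw table, front left, under the closed hood. Origin: centre of its underside.
- pale_rock: Bystander: pale rough rock, 76 mm across, 55 mm high, on the bench beyond the block, farther from the robot. Origin: centre of its underside.
- dark_rock: Bystander: dark rough rock, 68 mm across, 45 mm high, on the bench to the left of the saw. Origin: centre of its underside.
Things that resemble listed ones, but are neither listed nor needed, are in the scene too. What is shaped like the block but blue is not meant.

How it is judged:
By the outcome, as a careful person would: the job done as asked, in the order asked, and still so for the second after the job is handed in, while the arm keeps its last pose, push and grip.
It also fails if it takes over 72 s, if anything falls off the work surface, if the arm or the gripper's body presses on something with over 40 N, if the wrist force passes 120 N, or if a joint passes its speed limit or range.

## Robot

A 6-joint arm with a two-finger parallel gripper is mounted at the origin on the work surface. World frame = base frame: x ahead of the robot, y to its left, z up, the work surface at z = 0. Lengths are in m, angles in rad, forces in N, time in s.
With the tool pointing down it reaches from about 0.3 to 0.775 m from the base axis. Payload 14.6 kg.
Tool frame: the origin (TCP) lies on the mounting face of the last link; the fingertips stand 173 mm ahead of it and the grasp point (between the pads) lies 155 mm ahead of it; z points along the fingers, y is the line along which they close (so a half turn about z gives the same grasp; the last joint's range is limited). The gripper opens to 85 mm and grips with 20 to 120 N. Pads are 22 mm wide; open, the fingers measure 114 mm over their backs; the gripper's body (76 mm by 85 mm) begins 54 mm behind the grasp point. The pads swing forward as they close: fully open they stand 13 mm farther back than shut.
Start: joints at [1.118, 0.3, 1.521, -0, 1.321, -0.067], TCP at [0.207, 0.51, 0.405] pointing down, gripper open.
Joint ranges: [-3.03, 3.03], [-0.79, 2.21], [0.23, 2.52], [-1.04, 4.18], [0, 3.07], [-2.55, 2.55]. Speed limits (rad/s): [2.22, 2.22, 2.57, 3.14, 3.14, 3.14].

## Interface

Orientations are given as a unit quaternion [x, y, z, w].
In Python, from rig import env gives the robot as it stands. The module is installed in compiled form; this text tells all that it offers.
- The arm moves only by the tool drive_tool, never from a script. Its argument "deltas" is a list of rows, each an object with "slide": the shift along the tool's x, y, z in cm, a list of three; "turn": the turn, a rotation vector about the tool's x, y, z in rad, a list of three; "fingers": the opening, from 0 (shut) to 1 (fully open). A call has 1 to 10 rows; each row is the pose to reach, as a shift and turn from the pose commanded when the call began, along the tool's axes at that moment; what a row does not reach only later rows make up. A row lasts 1/10 s, in which the tool goes at most 50 mm and 8.59 degrees, less where a joint would pass 70% of its speed; a pose out of reach is approached as far as the arm can. A call with a gripper value outside its range is refused whole. The fingers move at their own pace and stop on an object; "force" is the grip in N (left out, the last holds). Time passes only in rows, so rows that repeat a pose let the fingers close. It gives the time, the measured TCP pose, the force, the opening and the grip force at its end, in the units of the state.
- env.get_state(): the state, without advancing time (a new reading comes with each control period).
- env.snapshot(name): name is "scene" or "top" or "wrist"; returns the picture (420x560x3 uint8, red, green, blue); there is no depth.
- env.camera_info(name): a dict with "K" (3x3 intrinsics, pixels), "R" (3x3) and "t" (3): a world point X has camera coordinates R X + t. Camera axes: x right, y down, z forward; pixel columns grow to the right and rows downward; lengths in m; the calibration is good to about 2 mm. A picture is of the moment at which its call begins: read the wrist's pose just before it. camera_info takes no time and is no camera call; for the wrist camera it gives the pose at the moment of the call.
- env.hand_in(): hands the job in; it is judged then, once.
The state is a dict: "clock": time; "joints": joint angles; "dq": joint speeds; "effort": joint torques, N m; "tool_pos": TCP position; "orientation": TCP orientation; "wrist_force": force on the tool from outside, world axes, zero at the start; "torque": the same for the moment, N m; "finger_gap": finger opening in m; "grip_force": force on a finger pad.
Only numpy, scipy, OpenCV 4.12 (cv2) and the standard library are available. Lean on these libraries where they do the work, as an engineer would, in place of code of your own. Each camera call takes 0.05 s, during which the arm holds its last target. There are 200 camera calls.

## Working session

There is one attempt and no reset: what is moved stays moved. The work goes in short steps, Python scripts to look and compute and a tool call to move; the robot and the scene stay as the last step left them, time stands still between calls to the robot, and variables do not carry over. Pictures are saved under pics/ and viewed, at most 10 in all, crops included, and the job is handed in when it is done.

Besides the shell and the picture viewer there is one more tool, called after "Request:" as name(argument=value, ...) on one line, values as JSON. drive_tool: Moves the arm, as the interface text tells. Its arguments: {"type":"object","properties":{"deltas":{"type":"array","items":{"type":"object","properties":{"slide":{"type":"array","items":{"type":"number"}},"turn":{"type":"array","items":{"type":"number"}},"fingers":{"type":"number"}}}},"force":{"type":"number"}},"required":["deltas"]}

```bash
mkdir -p pics; python3 - <<'E'
from rig import env
import cv2,numpy as np
s=env.get_state();print({k:np.round(v,3).tolist() for k,v in s.items()})
for n in("scene","top"):
    cv2.imwrite(f"pics/{n}0.png",env.snapshot(n)[:,:,::-1]);c=env.camera_info(n);print(n,np.round(c["K"],1).tolist(),np.round(c["R"],3).tolist(),np.round(c["t"],3).tolist())
E
```

```text
{'clock': 0.0, 'joints': [1.118, 0.3, 1.522, -0.0, 1.321, -0.067], 'dq': [0.0, -0.001, 0.0, 0.0, -0.002, 0.0], 'effort': [0.0, -54.35, -36.177, -0.0, 0.004, -0.0], 'tool_pos': [0.207, 0.51, 0.404], 'orientation': [0.192, 0.981, -0.001, -0.0], 'wrist_force': [0.45, -0.519, 0.395], 'torque': [0.029, 0.01, -0.012], 'grip_force': 0.0, 'finger_gap': 0.085}
scene [[396.4, 0.0, 275.3], [0.0, 396.4, 210.3], [0.0, 0.0, 1.0]] [[0.704, 0.71, -0.008], [0.558, -0.561, -0.612], [-0.439, 0.426, -0.791]] [-0.427, -0.242, 1.25]
top [[505.2, 0.0, 273.2], [0.0, 505.2, 214.3], [0.0, 0.0, 1.0]] [[-0.009, -1.0, -0.004], [-0.984, 0.01, -0.177], [0.177, 0.002, -0.984]] [0.055, 0.573, 1.102]
```

View pics/scene0.png

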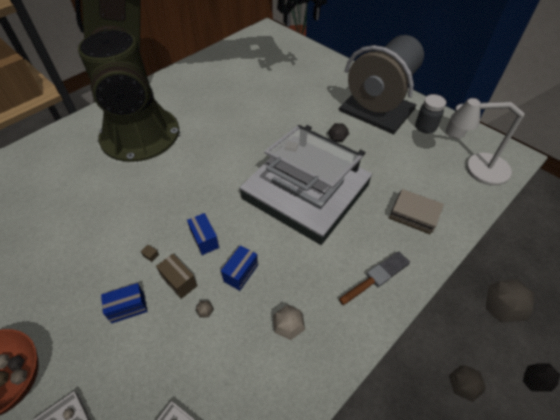

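View pics/top0.png

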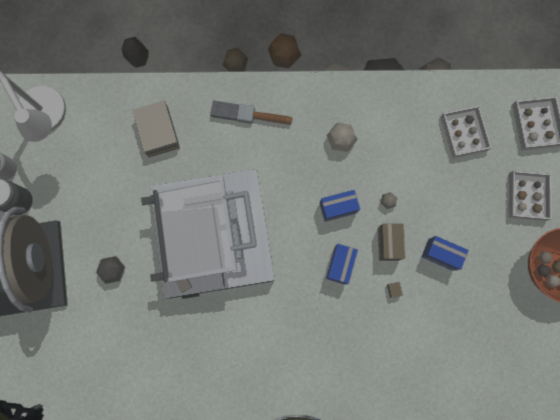

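The scene view shows the saw at about (305,180) with the hood partly closed. The top view shows the saw at (212,232), with the bar at about (245,220). Block candidates in the top view are the brown-grey one with pale bands at (392,242), the blue ones at (340,205), (342,264) and (446,253), and a brown slab at (156,128). The one at (392,242) fits: it is brown and banded, with the rough stone (389,200) and the offcut (395,290) at its ends. I'll confirm this in a crop.

```bash
python3 - <<'E'
import cv2,numpy as np
a=cv2.imread("pics/top0.png");a=cv2.convertScaleAbs(a,alpha=1.5)
c1=cv2.resize(a[160:310,140:290],None,fx=4,fy=4,interpolation=3)
c2=cv2.resize(a[185:305,365:415],None,fx=4,fy=4,interpolation=3)
o=np.zeros((600,800,3),np.uint8);o[:,:600]=c1;o[:480,600:]=c2
cv2.imwrite("pics/crop1.png",o)
b=cv2.convertScaleAbs(cv2.imread("pics/scene0.png"),alpha=1.5)
cv2.imwrite("pics/crop2.png",cv2.resize(b[115:245,230:380],None,fx=4.6,fy=4.6,interpolation=3)[:600])
E
```

```text
(no output)
```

View pics/crop1.png

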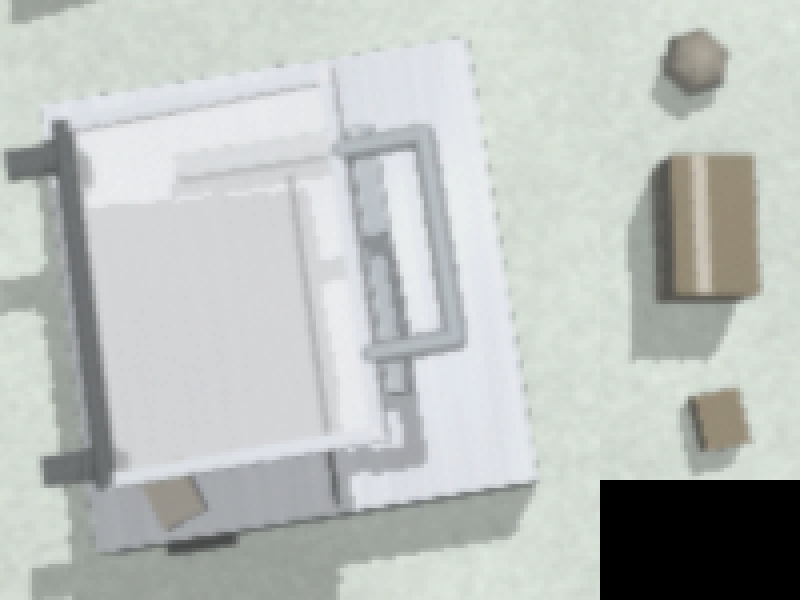

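View pics/crop2.png

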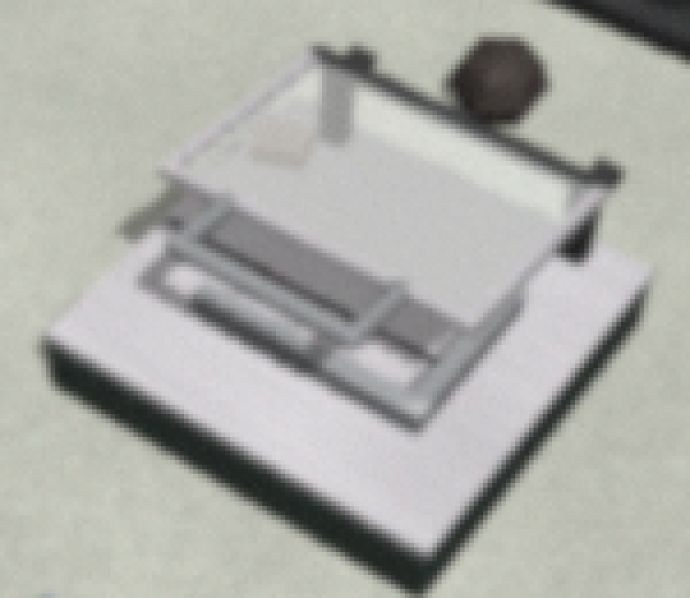

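The crops confirm the brown banded block at (392,242), between the rough stone and the offcut. In the top crop the saw table corners are at about (45,103), (467,40), (537,482) and (98,550), and the bar runs from (425,135) to (455,340). In the scene crop the bar runs from about (172,244) to (358,334).

```bash
cat > h.py <<'E'
from rig import env
import numpy as np
def ray(n,p,info=None):
    c=info or env.camera_info(n);K,R,t=map(np.array,(c["K"],c["R"],c["t"]))
    return -R.T@t, R.T@np.linalg.solve(K,[p[0],p[1],1.])
def onz(n,p,z,info=None):
    o,d=ray(n,p,info);return o+d*(z-o[2])/d[2]
def fr(x,y,x0,y0,s):return ((x+.5)/s-.5+x0,(y+.5)/s-.5+y0)
E
python3 - <<'E'
from h import *
np.set_printoptions(precision=4,suppress=True)
C=np.array([onz("top",fr(x,y,140,160,4),.05) for x,y in[(45,103),(467,40),(537,482),(98,550)]])[:,:2]
print(C,[np.linalg.norm(C[i]-C[i-1]) for i in range(4)])
D=np.array([onz("scene",fr(x,y,230,115,4.6),.05) for x,y in[(655,265),(430,553),(43,340)]])[:,:2];print("scene BR? corners",D)
c=C.mean(0);ux=(C[0]+C[1]-C[2]-C[3]);yaw=np.arctan2(ux[1],ux[0]);uy=(C[0]+C[3]-C[1]-C[2]);yaw2=np.arctan2(-uy[0],uy[1])
print("saw",c,yaw,yaw2)
yaw=(yaw+yaw2)/2
X=np.array([np.cos(yaw),np.sin(yaw),0]);Y=np.array([-X[1],X[0],0]);S=np.r_[c,0]
H=S+.1*Y+[0,0,.115]
for n,p in[("top",fr(440,237,140,160,4)),("scene",fr(265,289,230,115,4.6))]:
    o,d=ray(n,p);best=min(((abs(np.hypot((q:=o+d*t-H)@Y,q[2])-.195),t) for t in np.linspace(.5,2.5,20001) if (o+d*t-H)[2]<.12 and (o+d*t-H)@Y<0))
    P=o+d*best[1];q=P-H;print(n,"bar",P,"saw x",q@X,"ang",np.arctan2(q[2],-q@Y),best[0])
o1,d1=ray("top",fr(440,237,140,160,4));o2,d2=ray("scene",fr(265,289,230,115,4.6))
A=np.c_[d1,-d2];t=np.linalg.lstsq(A,o2-o1,rcond=None)[0];print("tri",o1+d1*t[0],o2+d2*t[1])
B=np.array([onz("top",fr(x-600,y,365,185,4),.055) for x,y in[(672,155),(753,155),(760,295),(676,295)]])[:,:2]
print("block",B,B.mean(0),[np.linalg.norm(B[i]-B[i-1]) for i in range(4)]);v=B[0]+B[1]-B[2]-B[3];print("yaw",np.arctan2(v[1],v[0]))
Q=np.array([onz("top",fr(x-600,y,365,185,4),z) for x,y,z in[(696,60,.02),(720,420,.022)]]);print(Q)
K=S+.07*X-.05*Y;print("corner",K)
s=env.get_state();print(s['orientation'])
E
```

```text
[[0.6442 0.3316]
 [0.6793 0.0876]
 [0.4241 0.0494]
 [0.3889 0.2936]] [np.float64(0.2581152796239926), np.float64(0.24651699683233), np.float64(0.25802272790161773), np.float64(0.24673710674742713)]
scene BR? corners [[0.6406 0.335 ]
 [0.6813 0.0871]
 [0.4286 0.0423]]
saw [0.5342 0.1905] 0.14819050658283 0.14287210593163827
top bar [0.5589 0.1021 0.0762] saw x 0.011703207818490793 ang -0.20021321247978952 1.1171725138869881e-06
scene bar [0.5486 0.0985 0.1418] saw x 0.0009342852807416958 ang 0.1378801615868497 6.347784256566236e-06
tri [0.5479 0.0989 0.1409] [0.548  0.0991 0.1409]
block [[ 0.5492 -0.1983]
 [ 0.5488 -0.2442]
 [ 0.4694 -0.2437]
 [ 0.4699 -0.1968]] [ 0.5093 -0.2208] [np.float64(0.0793487391779664), np.float64(0.045846914423489746), np.float64(0.07933344729575541), np.float64(0.04696292387567726)]
yaw -0.012351476094433052
[[ 0.6113 -0.2227  0.02  ]
 [ 0.4014 -0.2255  0.022 ]]
corner [0.6107 0.1512 0.    ]
[ 0.1917  0.9815 -0.0005 -0.0001]
```

```bash
cat >> h.py <<'E'
from scipy.spatial.transform import Rotation as Ro
YAW=.146;S=np.array([.534,.1905,0]);X=np.array([np.cos(YAW),np.sin(YAW),0]);Y=np.array([-X[1],X[0],0]);Z=np.array([0,0,1.])
def saw(x,y,z):return S+x*X+y*Y+z*Z
def delta(P,a):  # target TCP, tool down with tool y at world angle a
    s=env.get_state();R=Ro.from_quat(s["orientation"])
    y=np.array([np.cos(a),np.sin(a),0]);z=-Z;T=Ro.from_matrix(np.c_[np.cross(y,z),y,z])
    print("slide",np.round(100*R.inv().apply(np.array(P)-s["tool_pos"]),2),"turn",np.round((R.inv()*T).as_rotvec(),3))
def st():
    s=env.get_state();print(s["clock"],np.round(s["tool_pos"],4),"F",np.round(s["wrist_force"],1),"gap",round(s["finger_gap"],4),"grip",s["grip_force"],"q",np.round(s["joints"],2))
E
python3 -c "
from h import *
delta([.548,.099,.375],np.pi/2+YAW)"
```

```text
slide [-47.05 -25.2    2.94] turn [-0.001 -0.    -0.532]
```

Request:
drive_tool(deltas=[{"slide": [-4, -2, 0], "turn": [0, 0, -0.14], "fingers": 0.42}, {"slide": [-8.5, -4.5, 0.5], "turn": [0, 0, -0.28], "fingers": 0.42}, {"slide": [-12.5, -6.8, 1], "turn": [0, 0, -0.42], "fingers": 0.42}, {"slide": [-17, -9, 1.5], "turn": [0, 0, -0.53], "fingers": 0.42}, {"slide": [-21, -11.3, 1.5], "turn": [0, 0, -0.53], "fingers": 0.42}, {"slide": [-25.5, -13.7, 2], "turn": [0, 0, -0.53], "fingers": 0.42}, {"slide": [-30, -16, 2], "turn": [0, 0, -0.53], "fingers": 0.42}, {"slide": [-34, -18.2, 2.5], "turn": [0, 0, -0.53], "fingers": 0.42}, {"slide": [-38.5, -20.7, 3], "turn": [0, 0, -0.53], "fingers": 0.42}, {"slide": [-43, -23, 3], "turn": [0, 0, -0.53], "fingers": 0.42}])

```text
clock: 1.1
tool_pos: [0.5182, 0.1344, 0.3739]
orientation: [-0.072, 0.997, -0.0, -0.001]
wrist_force: [0.8, 1.5, 0.7]
finger_gap: 0.036
grip_force: 0.0
```

```bash
python3 -c "
from h import *
st();delta([.548,.099,.375],np.pi/2+YAW)
import cv2
cv2.imwrite('pics/w1.png',env.snapshot('wrist')[:,:,::-1])"
```

```text
1.1 [0.5182 0.1344 0.3739] F [0.8 1.5 0.7] gap 0.036 grip 0.0 q [ 0.19  0.29  1.6   0.    1.25 -1.53]
slide [-2.44 -3.93 -0.11] turn [-0.    -0.001 -0.002]
```

View pics/w1.png

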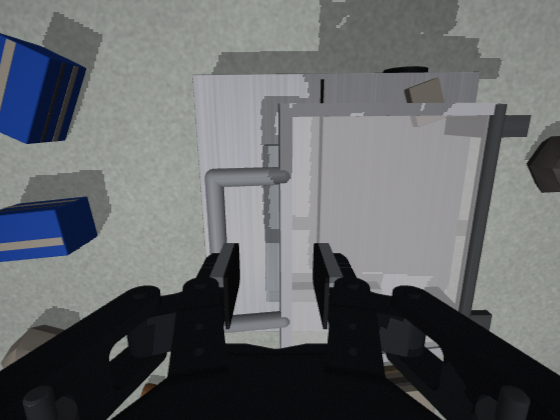

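The wrist view shows the bar running down from its corner at (213,178), the second arm at about (270,322), and the hood rim at x≈285. I'll check the bar's position here, assuming the height from the triangulation.

```bash
python3 -c "
from h import *
for p in[(213,178),(217,215),(217,235),(221,322)]:
  q=onz('wrist',p,.141);print(p,q,(q-S)@X,(q-S)@Y)
for p in[(195,76)]:
  q=onz('wrist',p,.05);print(p,q,(q-S)@X,(q-S)@Y)"
```

```text
(213, 178) [0.49692774 0.08602173 0.141     ] -0.05187754185605985 -0.09797337941361091
(217, 215) [0.521666   0.09087629 0.141     ] -0.026696219399132807 -0.09676943628513751
(217, 235) [0.53592143 0.09216803 0.141     ] -0.012404534698584815 -0.09756533811919223
(221, 322) [0.60390414 0.10130326 0.141     ] 0.05618391630371791 -0.09841755395545146
(195, 76) [0.42842254 0.04657754 0.05      ] -0.12539231810832963 -0.1270316549419055
```

Request:
drive_tool(deltas=[{"slide": [-1.2, -2, 0], "fingers": 0.42}, {"slide": [-2.4, -3.8, 0], "fingers": 0.42}, {"slide": [-2.4, -3.9, 0], "fingers": 0.42}])

```text
validation failed for argument at $.de...
```

Request:
drive_tool(deltas=[{"slide": [-1.2, -2, 0], "turn": [0, 0, 0], "fingers": 0.42}, {"slide": [-2.4, -4, 0], "turn": [0, 0, 0], "fingers": 0.42}, {"slide": [-2.4, -4.1, 2.5], "turn": [0, 0, 0], "fingers": 0.42}, {"slide": [-2.4, -4.1, 5.5], "turn": [0, 0, 0], "fingers": 0.42}, {"slide": [-2.4, -4.1, 7.5], "turn": [0, 0, 0], "fingers": 0.42}, {"slide": [-2.4, -4.1, 7.5], "turn": [0, 0, 0], "fingers": 0.42}])

```text
clock: 1.75
tool_pos: [0.5465, 0.0992, 0.2969]
orientation: [-0.072, 0.997, -0.0, -0.003]
wrist_force: [0.6, 0.1, 0.2]
finger_gap: 0.0363
grip_force: 0.0
```

```bash
python3 -c "
from h import *
st();delta(saw(0,-.095,.295),np.pi/2+YAW)"
```

```text
1.75 [0.5465 0.0992 0.2969] F [0.6 0.1 0.2] gap 0.0363 grip 0.0 q [ 0.11  0.42  1.62 -0.    1.1  -1.6 ]
slide [-0.1  -0.28  0.19] turn [ 0.    -0.005 -0.002]
```

Request:
drive_tool(deltas=[{"slide": [0, 0, 0], "turn": [0, 0, 0], "fingers": 0.0}, {"slide": [0, 0, 0], "turn": [0, 0, 0], "fingers": 0.0}, {"slide": [0, 0, 0], "turn": [0, 0, 0], "fingers": 0.0}, {"slide": [0, 0, 0], "turn": [0, 0, 0], "fingers": 0.0}, {"slide": [0, 0, 0], "turn": [0, 0, 0], "fingers": 0.0}], force=35)

```text
clock: 2.25
tool_pos: [0.5472, 0.0986, 0.3011]
orientation: [-0.072, 0.997, -0.001, 0.001]
wrist_force: [0.8, -7.0, 0.0]
finger_gap: 0.0106
grip_force: 34.2
```

Request:
drive_tool(deltas=[{"slide": [0, 0.2, -1.3], "turn": [0, 0, 0], "fingers": 0.0}, {"slide": [0, 0.7, -3.2], "turn": [0, 0, 0], "fingers": 0.0}, {"slide": [0, 1.4, -5.0], "turn": [0, 0, 0], "fingers": 0.0}, {"slide": [0, 2.2, -6.8], "turn": [0, 0, 0], "fingers": 0.0}, {"slide": [0, 3.2, -8.4], "turn": [0, 0, 0], "fingers": 0.0}, {"slide": [0, 4.4, -10.0], "turn": [0, 0, 0], "fingers": 0.0}])

```text
clock: 2.85
tool_pos: [0.5406, 0.1416, 0.4026]
orientation: [-0.071, 0.997, -0.002, 0.001]
wrist_force: [-1.4, -13.8, 5.3]
finger_gap: 0.0105
grip_force: 34.2
```

```bash
python3 -c "
from h import *
st();delta(saw(0,-.0975,.301),np.pi/2+YAW)
g=env.get_state();p=np.array(g['tool_pos'])-[0,0,.155]-saw(0,.1,.115);print(np.hypot(p@Y,p[2]),np.arctan2(p[2],-p@Y))"
```

```text
2.85 [0.5406 0.1416 0.4026] F [ -1.4 -13.8   5.3] gap 0.0105 grip 34.20342653989792 q [ 0.19  0.32  1.5  -0.    1.32 -1.52]
slide [-0.05 -4.78 10.17] turn [-0.004  0.002 -0.003]
0.19968943526738997 0.7258822523655554
```

Request:
drive_tool(deltas=[{"slide": [0, 1.0, -1.7], "turn": [0, 0, 0], "fingers": 0.0}, {"slide": [0, 2.5, -3.0], "turn": [0, 0, 0], "fingers": 0.0}, {"slide": [0, 4.2, -4.1], "turn": [0, 0, 0], "fingers": 0.0}, {"slide": [0, 5.9, -5.1], "turn": [0, 0, 0], "fingers": 0.0}, {"slide": [0, 7.7, -6.0], "turn": [0, 0, 0], "fingers": 0.0}, {"slide": [0, 9.6, -6.6], "turn": [0, 0, 0], "fingers": 0.0}])

```text
clock: 3.45
tool_pos: [0.5261, 0.2379, 0.4689]
orientation: [-0.072, 0.997, -0.001, 0.001]
wrist_force: [-0.4, -7.2, 6.8]
finger_gap: 0.0102
grip_force: 35.5
```

```bash
python3 -c "
from h import *
st()
g=env.get_state();p=np.array(g['tool_pos'])-[0,0,.155]-saw(0,.1,.115);print(p@Y,np.hypot(p@Y,p[2]),np.arctan2(p[2],-p@Y))"
```

```text
3.45 [0.5261 0.2379 0.4689] F [-0.4 -7.2  6.8] gap 0.0102 grip 35.45982241630554 q [ 0.36  0.32  1.34 -0.    1.47 -1.35]
-0.051967190355709666 0.20558660057813233 1.3152488108409548
```

Request:
drive_tool(deltas=[{"slide": [0, 1.5, -0.5], "turn": [0, 0, 0], "fingers": 0.0}, {"slide": [0, 3.0, -0.8], "turn": [0, 0, 0], "fingers": 0.0}, {"slide": [0, 4.5, -1.0], "turn": [0, 0, 0], "fingers": 0.0}, {"slide": [0, 5.6, -0.9], "turn": [0, 0, 0], "fingers": 0.0}, {"slide": [0, 6.4, -0.8], "turn": [0, 0, 0], "fingers": 0.0}, {"slide": [0, 7.0, -0.7], "turn": [0, 0, 0], "fingers": 0.0}, {"slide": [0, 7.5, -0.7], "turn": [0, 0, 0], "fingers": 0.0}, {"slide": [0, 8.0, -0.6], "turn": [0, 0, 0], "fingers": 0.0}])

```text
clock: 4.25
tool_pos: [0.5143, 0.3173, 0.4745]
orientation: [-0.072, 0.997, 0.0, 0.001]
wrist_force: [-12.3, -3.6, 12.5]
finger_gap: 0.0102
grip_force: 36.5
```

```bash
python3 -c "
from h import *
st()
g=env.get_state();p=np.array(g['tool_pos'])-[0,0,.155]-saw(0,.1,.115);print(p@Y,np.hypot(p@Y,p[2]),np.arctan2(p[2],-p@Y))"
```

```text
4.25 [0.5143 0.3173 0.4745] F [-12.3  -3.6  12.5] gap 0.0102 grip 36.46861374378204 q [ 0.49  0.38  1.25  0.    1.51 -1.22]
0.028293273395109137 0.20646129219610718 1.708268036736257
```

Request:
drive_tool(deltas=[{"slide": [0.2, 0.3, -0.3], "turn": [0, 0, 0], "fingers": 0.0}, {"slide": [0.2, 0.6, -0.3], "turn": [0, 0, 0], "fingers": 0.0}, {"slide": [0.2, 0.9, -0.3], "turn": [0, 0, 0], "fingers": 0.0}, {"slide": [0.2, 1.1, -0.3], "turn": [0, 0, 0], "fingers": 0.0}])

```text
clock: 4.65
tool_pos: [0.5129, 0.3256, 0.4741]
orientation: [-0.071, 0.997, -0.004, 0.0]
wrist_force: [10.9, -33.3, -10.3]
finger_gap: 0.0101
grip_force: 36.6
```

```bash
python3 -c "
from h import *
st()
g=env.get_state();p=np.array(g['tool_pos'])-[0,0,.155]-saw(0,.1,.115);print(p@Y,np.hypot(p@Y,p[2]),np.arctan2(p[2],-p@Y))
import cv2
cv2.imwrite('pics/s2.png',cv2.resize(env.snapshot('scene')[60:270,200:420,::-1],None,fx=2.8,fy=2.8,interpolation=3))"
```

```text
4.65 [0.5129 0.3256 0.4741] F [ 10.9 -33.3 -10.3] gap 0.0101 grip 36.6421902179718 q [ 0.51  0.39  1.24 -0.01  1.51 -1.21]
0.03673751127397986 0.20737118626038398 1.7488945757104397
```

View pics/s2.png

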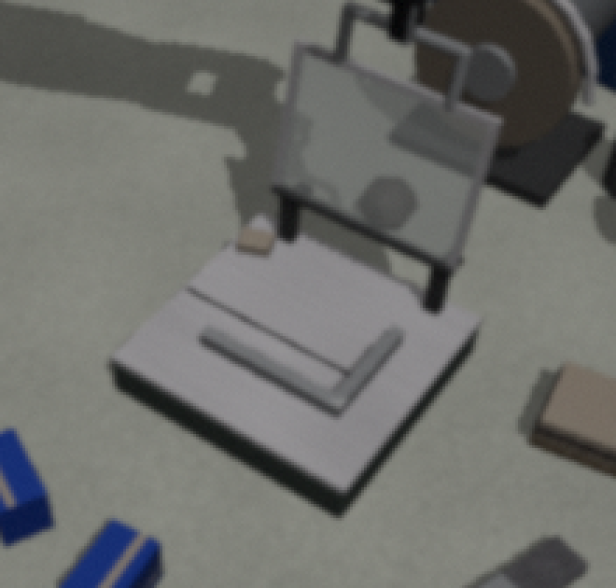

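The view shows the hood upright and leaning back, with the fingers on the bar at (405,20). The force rise to -33 N shows it is on its stop. The fences are clear, with the corner at about (338,398). I'll ease off, open the fingers and rise.

Request:
drive_tool(deltas=[{"slide": [0, -0.3, 0], "turn": [0, 0, 0], "fingers": 0.0}, {"slide": [0, -0.3, 0], "turn": [0, 0, 0], "fingers": 0.45}, {"slide": [0, -0.3, 0], "turn": [0, 0, 0], "fingers": 0.45}, {"slide": [0, -0.3, 0], "turn": [0, 0, 0], "fingers": 0.45}, {"slide": [0, -0.3, -1], "turn": [0, 0, 0], "fingers": 0.45}, {"slide": [0, -0.3, -3], "turn": [0, 0, 0], "fingers": 0.45}, {"slide": [0, -0.3, -6], "turn": [0, 0, 0], "fingers": 0.45}])

```text
clock: 5.4
tool_pos: [0.5121, 0.3248, 0.5352]
orientation: [-0.072, 0.997, -0.0, -0.001]
wrist_force: [0.2, -1.4, 1.0]
finger_gap: 0.039
grip_force: 0.0
```

```bash
python3 -c "
from h import *
st()
delta([.51,-.221,.47],np.pi/2-.012)"
```

```text
5.4 [0.5121 0.3248 0.5352] F [ 0.2 -1.4  1. ] gap 0.039 grip 0.0 q [ 0.5   0.38  1.12  0.    1.64 -1.21]
slide [  8.05 -53.97   6.57] turn [-0.001 -0.002  0.157]
```

Request:
drive_tool(deltas=[{"slide": [0.7, -4.5, 0], "turn": [0, 0, 0.1], "fingers": 0.85}, {"slide": [1.4, -9.5, 0], "turn": [0, 0, 0.157], "fingers": 0.85}, {"slide": [2.1, -14.0, 0], "turn": [0, 0, 0.157], "fingers": 0.85}, {"slide": [2.8, -18.5, 1], "turn": [0, 0, 0.157], "fingers": 0.85}, {"slide": [3.5, -23.0, 2], "turn": [0, 0, 0.157], "fingers": 0.85}, {"slide": [4.2, -27.5, 3], "turn": [0, 0, 0.157], "fingers": 0.85}, {"slide": [4.8, -32.0, 4], "turn": [0, 0, 0.157], "fingers": 0.85}, {"slide": [5.5, -36.5, 5], "turn": [0, 0, 0.157], "fingers": 0.85}, {"slide": [6.1, -41, 6], "turn": [0, 0, 0.157], "fingers": 0.85}, {"slide": [6.8, -45.5, 6.5], "turn": [0, 0, 0.157], "fingers": 0.85}])

```text
clock: 6.4
tool_pos: [0.51, -0.1371, 0.4701]
orientation: [0.006, 1.0, -0.0, 0.0]
wrist_force: [1.5, -0.3, -0.1]
finger_gap: 0.0724
grip_force: 0.0
```

```bash
python3 -c "
from h import *
import cv2
st()
delta([.51,-.221,.30],np.pi/2-.012)
i=env.camera_info('wrist');a=env.snapshot('wrist');cv2.imwrite('pics/w3.png',a[:,:,::-1])
b=env.snapshot('top');cv2.imwrite('pics/top3.png',b[:,:,::-1])
import pickle;pickle.dump(i,open('w3.pkl','wb'))
"
```

```text
6.4 [ 0.51   -0.1371  0.4701] F [ 1.5 -0.3 -0.1] gap 0.0724 grip 0.0 q [-0.33  0.21  1.48  0.    1.45 -1.89]
slide [-0.1  -8.39 17.01] turn [-0.     0.    -0.001]
```

View pics/w3.png

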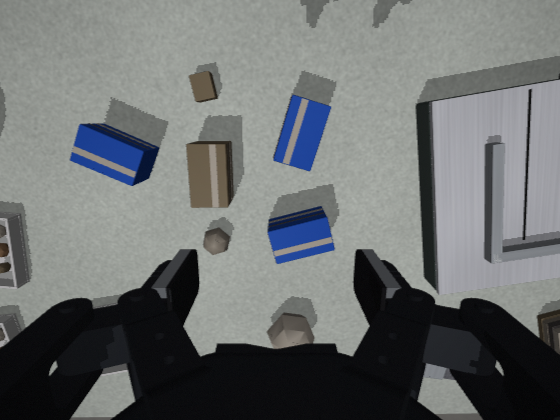

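The wrist view shows the brown block at (209,175) between the offcut (203,86) and the rough stone (216,241). The saw's fences are on the right: the side fence's inner edge is at x≈501 and the back fence's inner edge at y≈242.

```bash
python3 -c "
from h import *
import pickle;i=pickle.load(open('w3.pkl','rb'))
B=np.array([onz('wrist',p,.055,i) for p in[(188,144),(227,142),(231,206),(192,208)]])[:,:2]
print(B,B.mean(0))
for n,p,z in[('saw edge',(421,103),.05),('saw edge',(438,292),.05),('side',(502,142),.066),('side',(505,238),.066),('back',(505,243),.066),('back',(555,238),.066),('corner bottom',(504,241),.05)]:
  q=onz('wrist',p,z,i);print(n,q,(q-S)@X,(q-S)@Y)"
```

```text
[[ 0.46951921 -0.24116118]
 [ 0.4677941  -0.19413658]
 [ 0.54747529 -0.19340827]
 [ 0.54944062 -0.24304704]] [ 0.50855731 -0.21793827]
saw edge [0.42611879 0.036056   0.05      ] -0.12920224892564017 -0.1371060985756052
saw edge [0.67626157 0.08650321 0.05      ] 0.125618390086525 -0.1235868385610274
side [0.47142583 0.12806586 0.066     ] -0.07099147805461072 -0.05266649259621194
side [0.59110069 0.15280223 0.066     ] 0.05100884834946625 -0.04560381807472888
back [0.59789507 0.15400867 0.066     ] 0.05790646240706021 -0.04539867001796661
back [0.59194676 0.21602687 0.066     ] 0.06104395246754925 0.016825080712824937
corner bottom [0.60168155 0.16456439 0.05      ] 0.0631883151216061 -0.03550611604440728
```

Request:
drive_tool(deltas=[{"slide": [0, -4.2, 3], "turn": [0, 0, 0], "fingers": 0.85}, {"slide": [0, -8.3, 6], "turn": [0, 0, 0], "fingers": 0.85}, {"slide": [-0.1, -8.4, 10], "turn": [0, 0, 0], "fingers": 0.85}, {"slide": [-0.1, -8.4, 14], "turn": [0, 0, 0], "fingers": 0.85}, {"slide": [-0.1, -8.4, 17], "turn": [0, 0, 0], "fingers": 0.85}, {"slide": [-0.1, -8.4, 17], "turn": [0, 0, 0], "fingers": 0.85}])

```text
clock: 7.1
tool_pos: [0.5101, -0.2188, 0.2969]
orientation: [0.006, 1.0, 0.001, -0.003]
wrist_force: [0.1, -0.2, -0.0]
finger_gap: 0.0725
grip_force: 0.0
```

```bash
python3 -c "
from h import *
st()
delta([.51,-.221,.195],np.pi/2-.012)
"
```

```text
7.1 [ 0.5101 -0.2188  0.2969] F [ 0.1 -0.2 -0. ] gap 0.0725 grip 0.0 q [-0.47  0.42  1.62  0.    1.11 -2.03]
slide [-0.05 -0.25 10.19] turn [ 0.003 -0.005 -0.   ]
```

```bash
python3 -c "
import cv2
a=cv2.imread('pics/top3.png')[160:310,145:285]
cv2.imwrite('pics/c3.png',cv2.resize(cv2.convertScaleAbs(a,alpha=1.2),None,fx=4,fy=4,interpolation=3))"
```

```text
(no output)
```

View pics/c3.png

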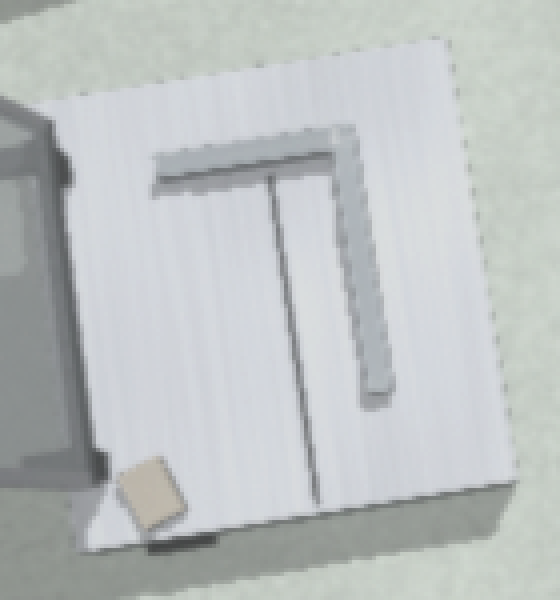

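Request:
drive_tool(deltas=[{"slide": [0, -0.1, 3], "turn": [0, 0, 0], "fingers": 0.85}, {"slide": [0, -0.1, 6], "turn": [0, 0, 0], "fingers": 0.85}, {"slide": [0, -0.1, 8.5], "turn": [0, 0, 0], "fingers": 0.85}, {"slide": [0, -0.1, 10.2], "turn": [0, 0, 0], "fingers": 0.85}, {"slide": [0, -0.1, 10.2], "turn": [0, 0, 0], "fingers": 0.85}, {"slide": [0, -0.1, 10.2], "turn": [0, 0, 0], "fingers": 0.3}, {"slide": [0, -0.1, 10.2], "turn": [0, 0, 0], "fingers": 0.3}, {"slide": [0, -0.1, 10.2], "turn": [0, 0, 0], "fingers": 0.3}, {"slide": [0, -0.1, 10.2], "turn": [0, 0, 0], "fingers": 0.3}], force=60)

```text
clock: 8.0
tool_pos: [0.511, -0.2207, 0.2003]
orientation: [0.006, 1.0, -0.001, 0.002]
wrist_force: [-0.3, 1.0, 7.5]
finger_gap: 0.0468
grip_force: 63.6
```

The crop shows the saw with the hood folded back at the left. The side fence's inner edge runs from about (333,160) to (362,395), the back fence's front edge from (158,181) to (332,153), and the right table edge from (447,42) to (517,482).

```bash
python3 -c "
from h import *
st()
def P(x,y,z):return onz('top',fr(x,y,145,160,4),z)
for n,a,b,z in[('right edge',(517,482),(447,42),.05),('slot',(318,503),(271,178),.05),('side top inner',(362,395),(333,160),.066),('back inner top',(332,153),(158,178),.066),('back inner bot',(332,155),(158,183),.05),('front edge',(517,482),(85,551),.05)]:
  A,B=P(*a,z),P(*b,z);d=B-A;print(n,A[:2],B[:2],'yaw',np.arctan2(d[1],d[0]),'sawx',(A-S)@X,(B-S)@X,'sawy',(A-S)@Y,(B-S)@Y)"
```

```text
8.0 [ 0.511  -0.2207  0.2003] F [-0.3  1.   7.5] gap 0.0468 grip 63.55522155761719 q [-0.47  0.57  1.67  0.    0.9  -2.03]
right edge [0.42412212 0.04935858] [0.67810182 0.08756854] yaw 0.14932505287711895 sawx -0.12924239373199553 0.1275940527381886 sawy -0.12365456204259222 -0.12280056413004489
slot [0.4135554 0.1604116] [0.59860952 0.18883204] yaw 0.15238840553893726 sawx -0.12354049621852127 0.0636794758208899 sawy -0.012245780203311754 -0.011049726825890593
side top inner [0.4720888  0.13486056] [0.60542778 0.15182271] yaw 0.1265311271776313 sawx -0.06934705027011012 0.0650410097903049 sawy -0.04604053082594743 -0.04865724549503021
back inner top [0.6094865  0.15241613] [0.59602952 0.25079624] yaw 1.7067382142525727 sawx 0.0691428765975013 0.07014159210362812 sawy -0.048660604045280643 0.050630572419175277
back inner bot [0.61173888 0.1539127 ] [0.5963396  0.25364154] yaw 1.7239978832877492 sawx 0.071589018926649 0.07086231076784845 sawy -0.04750764269830411 0.05340048688887498
front edge [0.42412212 0.04935858] [0.38835878 0.28966804] yaw 1.7185340365725292 sawx -0.12924239373199553 -0.12966458065477504 sawy -0.12365456204259222 0.11930113934295745
```

Request:
drive_tool(deltas=[{"slide": [0, 0, -1], "turn": [0, 0, 0], "fingers": 0.3}, {"slide": [0, 0, -3], "turn": [0, 0, 0], "fingers": 0.3}, {"slide": [0, 0, -6], "turn": [0, 0, 0], "fingers": 0.3}, {"slide": [0, 0, -10], "turn": [0, 0, 0], "fingers": 0.3}, {"slide": [0, 0, -13], "turn": [0, 0, 0], "fingers": 0.3}, {"slide": [0, 0, -13], "turn": [0, 0, 0], "fingers": 0.3}])

```text
clock: 8.6
tool_pos: [0.5105, -0.2205, 0.3327]
orientation: [0.006, 1.0, -0.002, 0.003]
wrist_force: [0.8, -0.6, -7.1]
finger_gap: 0.0472
grip_force: 64.0
```

```bash
python3 -c "
from h import *
delta(saw(.02,-.014,.31),np.pi/2+.147)"
```

```text
slide [-4.01 40.07  2.16] turn [-0.004  0.007 -0.16 ]
```

Request:
drive_tool(deltas=[{"slide": [-0.4, 4, 0], "turn": [0, 0, -0.04], "fingers": 0.3}, {"slide": [-0.8, 8, 0], "turn": [0, 0, -0.08], "fingers": 0.3}, {"slide": [-1.3, 12.5, 0], "turn": [0, 0, -0.12], "fingers": 0.3}, {"slide": [-1.8, 17, 0], "turn": [0, 0, -0.16], "fingers": 0.3}, {"slide": [-2.2, 21.5, 0], "turn": [0, 0, -0.16], "fingers": 0.3}, {"slide": [-2.6, 26, 0], "turn": [0, 0, -0.16], "fingers": 0.3}, {"slide": [-3, 30.5, 0], "turn": [0, 0, -0.16], "fingers": 0.3}, {"slide": [-3.5, 35, 1], "turn": [0, 0, -0.16], "fingers": 0.3}, {"slide": [-3.8, 38, 2], "turn": [0, 0, -0.16], "fingers": 0.3}, {"slide": [-4, 40, 2], "turn": [0, 0, -0.16], "fingers": 0.3}])

```text
clock: 9.6
tool_pos: [0.5545, 0.1812, 0.3046]
orientation: [-0.074, 0.997, -0.0, -0.002]
wrist_force: [0.3, -0.2, -6.2]
finger_gap: 0.0468
grip_force: 64.7
```

```bash
python3 -c "
from h import *
st();delta(saw(.02,-.014,.25),np.pi/2+.147)"
```

```text
9.6 [0.5545 0.1812 0.3046] F [ 0.3 -0.2 -6.2] gap 0.0468 grip 64.6535575389862 q [ 0.25  0.47  1.53  0.    1.15 -1.47]
slide [-0.13 -0.18  5.46] turn [-0.    -0.005  0.002]
```

Request:
drive_tool(deltas=[{"slide": [0, 0, 2], "turn": [0, 0, 0], "fingers": 0.3}, {"slide": [0, 0, 4], "turn": [0, 0, 0], "fingers": 0.3}, {"slide": [0, 0, 5], "turn": [0, 0, 0], "fingers": 0.3}, {"slide": [0, 0, 5.3], "turn": [0, 0, 0], "fingers": 0.3}, {"slide": [0, 0, 5.5], "turn": [0, 0, 0], "fingers": 0.3}, {"slide": [0, 0, 5.5], "turn": [0, 0, 0], "fingers": 0.3}])

```text
clock: 10.2
tool_pos: [0.5555, 0.1789, 0.2531]
orientation: [-0.073, 0.997, 0.0, 0.0]
wrist_force: [1.0, -0.5, -6.5]
finger_gap: 0.047
grip_force: 64.6
```

```bash
python3 -c "
from h import *
st();delta(saw(.02,-.014,.25),np.pi/2+.147)"
```

```text
10.2 [0.5555 0.1789 0.2531] F [ 1.  -0.5 -6.5] gap 0.047 grip 64.57934975624084 q [ 0.25  0.54  1.56  0.    1.04 -1.47]
slide [-0.04  0.06  0.31] turn [ 0.     0.001 -0.   ]
```

Request:
drive_tool(deltas=[{"slide": [0, 0, 0.15], "turn": [0, 0, 0], "fingers": 0.3}, {"slide": [0, 0, 0.3], "turn": [0, 0, 0], "fingers": 0.3}, {"slide": [0, 0, 0.4], "turn": [0, 0, 0], "fingers": 0.3}, {"slide": [0, 0, 0.4], "turn": [0, 0, 0], "fingers": 0.3}])

```text
clock: 10.6
tool_pos: [0.5554, 0.179, 0.2503]
orientation: [-0.074, 0.997, 0.0, 0.001]
wrist_force: [-6.6, -1.8, 8.4]
finger_gap: 0.0469
grip_force: 66.5
```

Request:
drive_tool(deltas=[{"slide": [0, 0, -0.15], "turn": [0, 0, 0], "fingers": 0.3}, {"slide": [-0.3, -0.3, -0.15], "turn": [0, 0, 0], "fingers": 0.3}, {"slide": [-0.5, -0.6, -0.15], "turn": [0, 0, 0], "fingers": 0.3}, {"slide": [-0.7, -0.8, -0.15], "turn": [0, 0, 0], "fingers": 0.3}, {"slide": [-0.7, -0.8, -0.15], "turn": [0, 0, 0], "fingers": 0.3}])

```text
clock: 11.1
tool_pos: [0.5639, 0.1718, 0.2504]
orientation: [-0.073, 0.997, -0.0, 0.0]
wrist_force: [1.2, 0.1, -2.9]
finger_gap: 0.0468
grip_force: 65.4
```

```bash
python3 -c "
from h import *
st();delta(saw(.03,-.026,.25),np.pi/2+.147)"
```

```text
11.1 [0.5639 0.1718 0.2504] F [ 1.2  0.1 -2.9] gap 0.0468 grip 65.41953563690186 q [ 0.23  0.55  1.55 -0.    1.04 -1.48]
slide [-0.32 -0.31  0.04] turn [-0.     0.001 -0.   ]
```

Request:
drive_tool(deltas=[{"slide": [-0.2, 0, 0], "turn": [0, 0, 0], "fingers": 0.3}, {"slide": [-0.35, 0, 0], "turn": [0, 0, 0], "fingers": 0.3}, {"slide": [-0.45, 0, 0], "turn": [0, 0, 0], "fingers": 0.3}, {"slide": [-0.45, 0, 0], "turn": [0, 0, 0], "fingers": 0.3}])

```text
clock: 11.5
tool_pos: [0.568, 0.1728, 0.2504]
orientation: [-0.074, 0.997, -0.0, 0.0]
wrist_force: [-3.2, -0.7, 3.6]
finger_gap: 0.0468
grip_force: 65.9
```

```bash
python3 -c "
from h import *
st();delta(saw(.03,-.026,.25),np.pi/2+.147)
f=np.array(env.get_state()['wrist_force']);print(f@X,f@Y)"
```

```text
11.5 [0.568  0.1728 0.2504] F [-3.2 -0.7  3.6] gap 0.0468 grip 65.93657970428467 q [ 0.23  0.56  1.53 -0.    1.05 -1.48]
slide [ 0.11 -0.36  0.04] turn [-0.  0.  0.]
-3.288082708308797 -0.17597930155003494
```

Request:
drive_tool(deltas=[{"slide": [0, -0.2, -0.05], "turn": [0, 0, 0], "fingers": 0.3}, {"slide": [0, -0.35, -0.05], "turn": [0, 0, 0], "fingers": 0.3}, {"slide": [0, -0.5, -0.05], "turn": [0, 0, 0], "fingers": 0.3}, {"slide": [0, -0.5, -0.05], "turn": [0, 0, 0], "fingers": 0.3}])

```text
clock: 11.9
tool_pos: [0.5684, 0.1689, 0.2505]
orientation: [-0.074, 0.997, 0.001, 0.0]
wrist_force: [-1.6, 13.4, -4.9]
finger_gap: 0.0472
grip_force: 65.3
```

```bash
cat > f.py <<'E'
from h import *
st();delta(saw(.03,-.026,.25),np.pi/2+.147)
f=np.array(env.get_state()['wrist_force']);print("Fx,Fy saw",f@X,f@Y,"torque",np.round(env.get_state()['torque'],2))
E
python3 f.py
```

```text
11.9 [0.5684 0.1689 0.2505] F [-1.6 13.4 -4.9] gap 0.0472 grip 65.31152307987213 q [ 0.23  0.56  1.54  0.    1.05 -1.49]
slide [0.09 0.03 0.05] turn [0.003 0.    0.001]
Fx,Fy saw 0.3705349992469862 13.51296629802256 torque [2.49 0.29 0.33]
```

Request:
drive_tool(deltas=[{"slide": [0, 0.1, 0], "turn": [0, 0, 0], "fingers": 0.3}, {"slide": [-0.15, 0.1, 0], "turn": [0, 0, 0], "fingers": 0.3}, {"slide": [-0.3, 0.1, 0], "turn": [0, 0, 0], "fingers": 0.3}, {"slide": [-0.4, 0.1, 0], "turn": [0, 0, 0], "fingers": 0.3}, {"slide": [-0.4, 0.1, 0], "turn": [0, 0, 0], "fingers": 0.3}])

```text
clock: 12.4
tool_pos: [0.5709, 0.1698, 0.2507]
orientation: [-0.074, 0.997, -0.0, -0.004]
wrist_force: [-30.4, 0.8, 17.0]
finger_gap: 0.0471
grip_force: 67.9
```

```bash
python3 f.py
```

```text
12.4 [0.5709 0.1698 0.2507] F [-30.4   0.8  17. ] gap 0.0471 grip 67.9311454296112 q [ 0.23  0.56  1.53  0.    1.06 -1.49]
slide [ 0.35 -0.02  0.07] turn [ 0.001 -0.008  0.001]
Fx,Fy saw -29.980397298885755 5.177862534854551 torque [0.31 4.84 0.27]
```

Request:
drive_tool(deltas=[{"slide": [0.2, 0, -0.03], "turn": [0, 0, 0], "fingers": 0.3}, {"slide": [0.2, -0.15, -0.03], "turn": [0, 0, 0], "fingers": 0.3}, {"slide": [0.2, -0.25, -0.03], "turn": [0, 0, 0], "fingers": 0.3}, {"slide": [0.2, -0.25, -0.03], "turn": [0, 0, 0], "fingers": 0.3}])

```text
clock: 12.8
tool_pos: [0.5698, 0.1687, 0.2507]
orientation: [-0.074, 0.997, 0.002, -0.001]
wrist_force: [-12.5, 21.8, 0.2]
finger_gap: 0.0472
grip_force: 65.9
```

```bash
python3 f.py
```

```text
12.8 [0.5698 0.1687 0.2507] F [-12.5  21.8   0.2] gap 0.0472 grip 65.87447047233582 q [ 0.23  0.56  1.53  0.01  1.05 -1.5 ]
slide [0.23 0.08 0.07] turn [ 0.004 -0.002  0.001]
Fx,Fy saw -9.208775966560124 23.34081370220868 torque [3.99 2.04 0.31]
```

Request:
drive_tool(deltas=[{"slide": [0, 0.12, 0], "turn": [0, 0, 0], "fingers": 0.3}, {"slide": [-0.15, 0.12, 0], "turn": [0, 0, 0], "fingers": 0.3}, {"slide": [-0.3, 0.12, 0], "turn": [0, 0, 0], "fingers": 0.3}, {"slide": [-0.3, 0.12, 0], "turn": [0, 0, 0], "fingers": 0.3}, {"slide": [-0.3, 0.05, 0], "turn": [0, 0, 0], "fingers": 0.3}, {"slide": [-0.3, 0.0, 0], "turn": [0, 0, 0], "fingers": 0.3}, {"slide": [-0.3, 0.0, 0], "turn": [0, 0, 0], "fingers": 0.3}, {"slide": [-0.3, 0.0, 0], "turn": [0, 0, 0], "fingers": 0.3}])

```text
clock: 13.6
tool_pos: [0.5714, 0.1691, 0.2508]
orientation: [-0.074, 0.997, 0.001, -0.005]
wrist_force: [-39.1, 16.1, 17.8]
finger_gap: 0.047
grip_force: 68.2
```

```bash
python3 f.py; python3 -c "
from h import *
import cv2
a=env.snapshot('scene')[100:240,230:370,::-1];b=env.snapshot('top')[160:300,140:280,::-1];c=cv2.convertScaleAbs(np.hstack([a,b]),alpha=1.5)
cv2.imwrite('pics/s4.png',cv2.resize(c,None,fx=2.85,fy=4*.7125,interpolation=3))"
```

```text
13.6 [0.5714 0.1691 0.2508] F [-39.1  16.1  17.8] gap 0.047 grip 68.2112967967987 q [ 0.23  0.56  1.52  0.    1.06 -1.5 ]
slide [0.39 0.06 0.09] turn [ 0.004 -0.01   0.002]
Fx,Fy saw -36.320260101371055 21.6558560128754 torque [2.8  6.3  0.37]
```

View pics/s4.png

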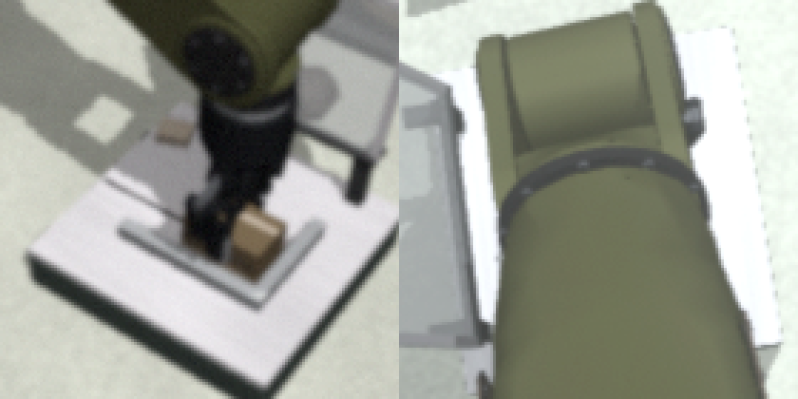

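The view shows the block in the corner at (258,240) of the left half, with the fingers on it. The hood is still back and the chip is unmoved at (175,130). I'll lighten the table load slightly to leave more push for the fences.

Request:
drive_tool(deltas=[{"slide": [0, 0, -0.04], "turn": [0, 0, 0], "fingers": 0.3}, {"slide": [0, 0, -0.08], "turn": [0, 0, 0], "fingers": 0.3}, {"slide": [-0.04, 0, -0.08], "turn": [0, 0, 0], "fingers": 0.3}, {"slide": [-0.04, 0, -0.08], "turn": [0, 0, 0], "fingers": 0.3}, {"slide": [-0.04, 0, -0.08], "turn": [0, 0, 0], "fingers": 0.3}])

```text
clock: 14.2
tool_pos: [0.5716, 0.1692, 0.2509]
orientation: [-0.074, 0.997, 0.001, -0.006]
wrist_force: [-37.8, 15.7, 13.5]
finger_gap: 0.0471
grip_force: 67.4
```

```bash
python3 f.py
```

```text
14.2 [0.5716 0.1692 0.2509] F [-37.8  15.7  13.5] gap 0.0471 grip 67.38156080245972 q [ 0.23  0.57  1.52  0.01  1.06 -1.5 ]
slide [0.41 0.06 0.09] turn [ 0.004 -0.011  0.002]
Fx,Fy saw -35.108066401305116 21.00220010265508 torque [2.96 6.11 0.38]
```

Request:
drive_tool(deltas=[{"slide": [-0.05, 0.05, 0], "turn": [0, 0, 0], "fingers": 0.3}, {"slide": [-0.1, 0.05, 0], "turn": [0, 0, 0], "fingers": 0.3}, {"slide": [-0.1, 0.05, 0], "turn": [0, 0, 0], "fingers": 0.3}, {"slide": [-0.1, 0.05, 0], "turn": [0, 0, 0], "fingers": 0.3}])

```text
clock: 14.6
tool_pos: [0.5721, 0.1694, 0.251]
orientation: [-0.074, 0.997, 0.001, -0.007]
wrist_force: [-48.5, 11.8, 19.5]
finger_gap: 0.047
grip_force: 68.3
```

```bash
python3 f.py
```

```text
14.6 [0.5721 0.1694 0.251 ] F [-48.5  11.8  19.5] gap 0.047 grip 68.31542909145355 q [ 0.23  0.57  1.52  0.    1.07 -1.5 ]
slide [0.46 0.04 0.1 ] turn [ 0.003 -0.014  0.002]
Fx,Fy saw -46.27207624988887 18.7698078576283 torque [2.15 7.56 0.41]
```

Request:
drive_tool(deltas=[{"slide": [0.04, -0.06, 0], "turn": [0, 0, 0], "fingers": 0.3}, {"slide": [0.04, -0.1, 0], "turn": [0, 0, 0], "fingers": 0.3}, {"slide": [0.04, -0.1, 0], "turn": [0, 0, 0], "fingers": 0.3}, {"slide": [0.04, -0.1, 0], "turn": [0, 0, 0], "fingers": 0.3}])

```text
clock: 15.0
tool_pos: [0.5719, 0.1691, 0.251]
orientation: [-0.075, 0.997, 0.002, -0.006]
wrist_force: [-42.4, 19.3, 16.2]
finger_gap: 0.047
grip_force: 68.0
```

```bash
python3 f.py; python3 -c "
from h import *
print(env.hand_in())"
```

```text
15.0 [0.5719 0.1691 0.251 ] F [-42.4  19.3  16.2] gap 0.047 grip 67.96260237693787 q [ 0.23  0.57  1.52  0.01  1.07 -1.5 ]
slide [0.44 0.07 0.11] turn [ 0.004 -0.012  0.002]
Fx,Fy saw -39.1405226006207 25.301303878006845 torque [3.3  7.09 0.33]
the job is handed in; nothing more can be done
None
```

I handed the job in at 15.0 s: the hood is back on its stop, and the fingers hold the large block in the corner, pushing about 39 N toward the back fence and 25 N toward the side fence; contact is judged from those forces and one camera view, and no verdict came back.

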